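Dock the light stick in its charging clips

TASK

Take the light stick off its wooden rest and press it down into both spring clips of the charging dock, brass end towards the white contact block but clear of its pin. Then slide it along in the clips until its end gently pushes the block's sprung pin fully in, and let go so that it stays there. Do not ram the block or the dock, and leave the mug, the black bottle and the mouse alone.

Things in the scene. Friction and masses are not known exactly. Their poses are not given: they have to be found in the camera images.
- tube_mid (a point): The light stick: a smooth cylinder of about 110 to 180 g, 24 mm in diameter and 230 mm long, white and silver with a brass cap at one end and a black cap at the other. This point is its centre, on its axis. It lies level; its y axis runs along the stick towards the brass end, its x and z axes across it (it may be rolled to any angle about y). At the start it lies in the rest with its axis 40 mm above the desk.
- tube_tip (a point): Centre of the flat brass end face of the light stick, 115 mm from tube_mid along the stick's +y.
- rest: Low wooden rest fixed to the desk: base 66 (x) by 180 (y) mm, 8 mm thick, with two 12 mm thick V notches at y = -65 and +65 mm that carry the stick, whose sides are free between them. Origin: centre of its underside; y along the stick; z up.
- dock: Charging dock fixed to the desk: pale wooden base 60 mm wide (x), 8 mm thick, from y = -95 to +215 mm, carrying two C clips of spring steel that open upward and, past the +y clip, a white contact block. Origin: underside, half-way between the clips; y runs along the clips towards the block, z up. A push of more than 40 N on it spoils it.
- clip0 (a point): Centre of the -y clip (14 mm long, at y = -65 mm), on the axis of a seated stick, 48 mm above the desk. Flared lips funnel the stick in: it meets them with its axis about 20 mm above its seated height, passes the narrowest place about 9 mm above it, and is then drawn down onto the saddle. Pushing into both clips takes about 10 to 20 N in all.
- clip1 (a point): Centre of the +y clip, the same as clip0, at y = +65 mm. Between the clips all is clear down to the base. The clips hold a seated stick by friction, a few N, so that it can be slid along in them (about 4 to 10 N, more if pressed down).
- seat (a point): Point half-way between the clips where the stick's centre lies when it is fully seated and centred: on the dock's y axis, 48 mm above the desk. The stick then rests on the saddles of both clips.
- block_end (a point): The white contact block (34 mm wide, 30 mm long, top 66 mm above the desk) is clamped somewhere on the rail that ends near this point (y = 209 mm, on the base). A brass pin, 12 mm in diameter, points from it to -y at the height of the seated stick's axis; its free tip is at an unmeasured place between y = 123 and 147 mm.
- block_rail (a point): Start of that rail (y = 121 mm, on the base). The pin is sprung: it starts to move at about 1 N and is fully in after 5 mm at about 3 N; behind it the block is rigid. More than 18 N on the pin or block spoils it.
- mug_mid (a point): White ceramic mug, 80 mm in diameter, 90 mm high, with a handle; bystander. The point is its centre, 45 mm above its underside.
- diffuser_mid (a point): Black round bottle (oil diffuser), 68 mm in diameter, 105 mm high; bystander. The point is its centre, half-way up.
- mouse_mid (a point): White computer mouse, 105 by 60 mm, 19 mm high; bystander. The point is its centre, 10 mm above its underside.
Not all that is in view belongs to the job. Of the things that look like the part that bears tube_mid, the smallest one is meant.

How it is judged:
By the outcome, as a careful person would: the job done as asked, in the order asked, and still so for the second after the job is handed in, with the robot touching nothing.
It also fails if it takes over 56 s, if anything falls off the work surface, if the arm or the gripper's body presses on something with over 40 N, if the wrist force passes 120 N, or if a joint passes its speed limit or range.

ROBOT

A 6-joint arm with a two-finger parallel gripper is mounted at the origin on the work surface. World frame = base frame: x ahead of the robot, y to its left, z up, the work surface at z = 0. Lengths are in mm, angles in rad, forces in N, time in s.
With the tool pointing down it reaches from about 350 to 875 mm from the base axis. Payload 4.2 kg.
Tool frame: the origin (TCP) lies at the very end of the fingers, on their centre line; the grasp point (between the pads) lies 19 mm behind it (arm.grip_point_offset is the distance from the TCP to the grasp point, in mm); z points along the fingers, y is the direction in which the jaws open and shut (so a half turn about z gives the same grasp; the last joint's range is limited). The gripper opens to 85 mm and grips with 20 to 120 N. Pads are 22 mm wide; open, the fingers measure 114 mm over their backs; the gripper's body (76 mm by 85 mm) begins 54 mm behind the grasp point. The pads swing forward as they close: fully open they stand 13 mm farther back than shut.
Start: joints at [1.499, 0.385, 0.008, 0, -1.194, -0.259], TCP at [202.967, 591.104, 231.312] pointing down, gripper open.
Joint ranges: [-3.14, 3.14], [-1.21, 2.06], [-1.07, 1.41], [-3.16, 2.05], [-2.99, -0.16], [-3.1, 3.1]. Speed limits (rad/s): [2.79, 2.79, 3.14, 3.14, 3.14, 3.14].

INTERFACE

Orientations are given as a unit quaternion [x, y, z, w].
In Python, from bench import arm gives the robot as it stands.
- The arm moves only by the tool drive_tool, never from a script. Its argument "steps" is a list of rows, each a list of 5 numbers: the shift along the tool's x, y, z in m, then the turn about the tool's z in degrees, then the finger opening in m, from 0 to 0.0854. A call has 1 to 20 rows; each row shifts and turns the commanded pose from where the row before left it, along the tool's axes as they then stand; what a row does not reach is not made up. A row lasts 1/10 s, in which the tool goes at most 50 mm and 8.59 degrees, less where a joint would pass 70% of its speed; a pose out of reach is approached as far as the arm can. A call is refused whole if a number of a shift passes 0.05 or a number of a turn 8.59, either way. A call with a gripper value outside its range is refused whole. The fingers move at their own pace and stop on an object; the grip force is fixed at half the most. Time passes only in rows, so rows that do not move let the fingers close. It gives the time, the measured TCP pose, the force and the opening at its end, in the units of the state.
- arm.read_state(): the state, without advancing time (a new reading comes with each control period).
- arm.get_image(name): name is "side" or "top" or "wrist"; returns (picture, depth): 480x640x3 uint8, blue, green, red; 480x640 float32, mm along the optical axis (not along the pixel's ray), 0 where there is no reading.
- arm.camera_params(name): a dict with "K" (3x3 intrinsics, pixels), "dist" ([k1, k2, p1, p2, k3] as OpenCV has them; the pictures are not rectified), "world_to_cam" (4x4, takes a point from world to camera coordinates); the wrist camera has in their place "mount" (4x4, takes a point from camera to tool coordinates, whose origin is the TCP and whose axes are the flange's). Camera axes: x right, y up, looking along -z (the intrinsics and any distortion apply to the point x, -y, -z); pixel columns grow to the right and rows downward; lengths in mm; the calibration is good to about 2 mm. A picture is of the moment at which its call begins: read the wrist's pose just before it. camera_params takes no time and is no camera call.
- arm.job_done(): hands the job in, once; it reports no verdict.
The state is a dict: "clock": time; "joints": joint angles; "joint_vel": joint speeds; "joint_efforts": joint torques, N m; "position": TCP position; "ee_rot": TCP orientation; "contact_force": force on the tool from outside, world axes, zero at the start; "wrist_torque": the same for the moment, N m; "gripper_width": finger opening in mm.
Only numpy, scipy, OpenCV 4.12 (cv2) and the standard library are available. Lean on these libraries where they do the work, as an engineer would, in place of code of your own. Each camera call takes 0.05 s, during which the arm holds its last target.

## Working session

There is one attempt and no reset: what is moved stays moved. The work goes in short steps, Python scripts to look and compute and a tool call to move; the robot and the scene stay as the last step left them, time stands still between calls to the robot, and variables do not carry over. Pictures are saved under pics/ and viewed, and the job is handed in when it is done.

Besides the shell and the picture viewer there is one more tool, called in YAML: its name, and indented under it one key for each argument. drive_tool: Moves the arm, as the interface text tells. Its arguments: {"type":"object","properties":{"steps":{"type":"array"}},"required":["steps"]}

```bash
ls; mkdir -p pics
python3 - <<'E'
from bench import arm
import cv2
print(arm.read_state())
for n in ("top","side"):
    im,d=arm.get_image(n); cv2.imwrite(f"pics/{n}0.png",im)
    print(n,arm.camera_params(n))
print(arm.camera_params("wrist"), arm.grip_point_offset)
E
```

```text
pics
{'clock': 0.0, 'joints': array([ 1.49856568e+00,  3.85568943e-01,  6.61431160e-03, -5.13188961e-04,
       -1.19399627e+00, -2.58630029e-01]), 'joint_vel': array([-0.00021308, -0.00076259,  0.00136069, -0.00159345,  0.00046084,
        0.00104985]), 'joint_efforts': array([-1.14790731e-03, -3.92286909e+01,  1.88401723e+01,  4.18622777e+00,
       -4.69970342e-03, -3.05075709e-06]), 'position': array([202.80599457, 590.55733621, 230.20749551]), 'ee_rot': array([ 9.86331385e-01, -1.64770087e-01, -1.37199295e-04,  1.09480516e-03]), 'contact_force': array([-0.9544877 , -0.5199763 ,  0.10899402]), 'wrist_torque': array([-0.00323728,  0.02871684,  0.01584634]), 'gripper_width': 85.41318858357904}
top {'K': array([[546.81841649,   0.        , 320.34810886],
       [  0.        , 546.81841649, 231.88697151],
       [  0.        ,   0.        ,   1.        ]]), 'dist': array([0.05747341, 0.        , 0.        , 0.        , 0.        ]), 'world_to_cam': array([[ 2.38274876e-02, -9.99622727e-01,  1.36621456e-02,
        -1.01361201e+02],
       [ 9.82300494e-01,  2.59499480e-02,  1.8550563
[... 718 characters left out ...]

       [ 0.00000000e+00,  0.00000000e+00,  0.00000000e+00,
         1.00000000e+00]])}
{'K': array([[357.85342224,   0.        , 325.25430254],
       [  0.        , 357.85342224, 239.6565176 ],
       [  0.        ,   0.        ,   1.        ]]), 'dist': array([-0.03441667,  0.        ,  0.        ,  0.        ,  0.        ]), 'mount': array([[ 6.50582043e-04,  9.50949335e-01,  3.09345986e-01,
         7.93195228e+01],
       [ 9.99999709e-01, -7.42006329e-04,  1.77886812e-04,
        -7.15177685e-01],
       [ 3.98698026e-04,  3.09345781e-01, -9.50949541e-01,
        -1.41704283e+02],
       [ 0.00000000e+00,  0.00000000e+00,  0.00000000e+00,
         1.00000000e+00]])} 18.700000000000003
```

View pics/top0.png

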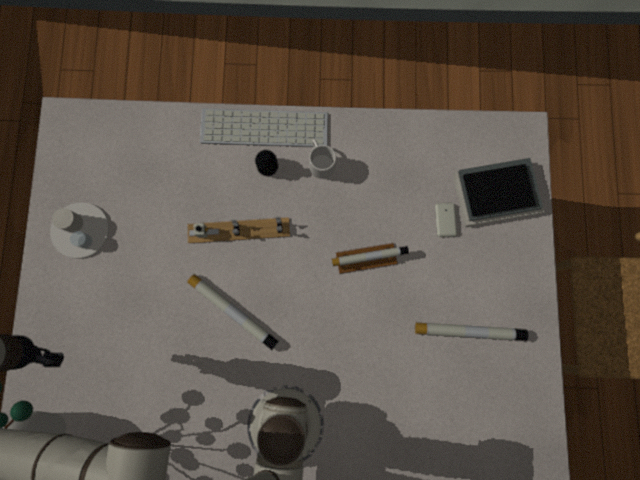

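View pics/side0.png

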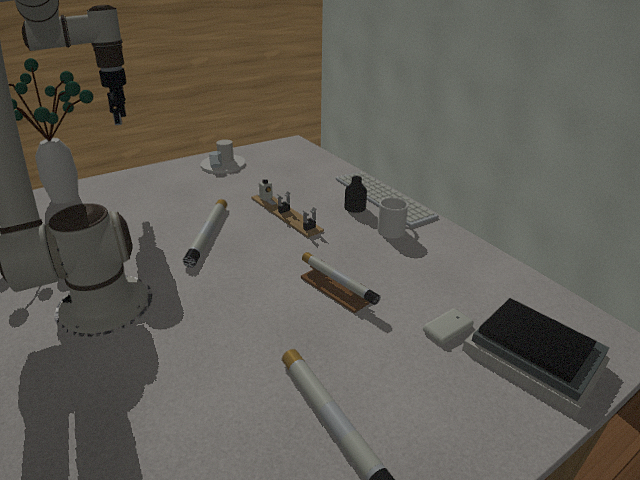

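The top view shows the stick in its rest (brass end about (336,262), black end about (404,250)). The dock runs (190,232)–(291,228), with the block at the left (+y), so brass already points towards the block. Next I'll take coarse positions.

```bash
cat > h.py <<'E'
import numpy as np, cv2
from bench import arm
from scipy.spatial.transform import Rotation as R
def w2c(name,st=None):
    p=arm.camera_params(name)
    if name!="wrist": return p,np.array(p["world_to_cam"])
    T=np.eye(4);T[:3,:3]=R.from_quat(st["ee_rot"]).as_matrix();T[:3,3]=st["position"]
    return p,np.linalg.inv(T@p["mount"])
def ray(name,px,st=None):
    p,M=w2c(name,st); px=np.asarray(px,float).reshape(-1,1,2)
    n=cv2.undistortPoints(px,p["K"],p["dist"])[:,0]
    d=np.c_[n[:,0],-n[:,1],-np.ones(len(n))]
    Mi=np.linalg.inv(M); return Mi[:3,3],d@Mi[:3,:3].T
def onz(name,px,z,st=None):
    o,d=ray(name,px,st); return o+d*((z-o[2])/d[:,2])[:,None]
def proj(name,P,st=None):
    p,M=w2c(name,st); c=np.asarray(P,float).reshape(-1,3)@M[:3,:3].T+M[:3,3]
    c=c*[1,-1,-1]
    return cv2.projectPoints(c,np.zeros(3),np.zeros(3),p["K"],p["dist"])[0][:,0]
E
python3 - <<'E'
from h import *
np.set_printoptions(precision=1,suppress=True)
im=cv2.imread("pics/top0.png")
cv2.imwrite("pics/topc.png",cv2.resize(im[190:290,170:430],None,fx=3,fy=3,interpolation=cv2.INTER_CUBIC))
print("stick",onz("top",[[334,262],[407,250]],40))
print("dock",onz("top",[[189,232],[291,227]],8))
E
```

```text
stick [[ 466.4 -130.3   40. ]
 [ 508.1 -347.4   40. ]]
dock [[551.5 311.2   8. ]
 [575.2   2.3   8. ]]
```

View pics/topc.png

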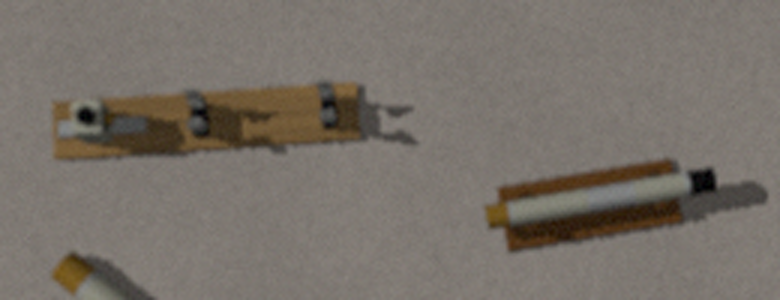

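drive_tool:
  steps:
    - [0, 0, 0, 8.3, 0.0854]
    - [0, 0, 0, 8.3, 0.0854]
    - [0, 0, 0, 8.3, 0.0854]
    - [0, 0, 0, 8.3, 0.0854]
    - [0, 0, 0, 8.3, 0.0854]
    - [0, 0, 0, 8.3, 0.0854]
    - [0, 0, 0, 8.3, 0.0854]
    - [0, 0, 0, 8.3, 0.0854]

```text
clock: 0.9
position: [202.9, 590.8, 230.6]
ee_rot: [0.733, -0.68, 0.0, 0.001]
contact_force: [-0.2, -0.1, -0.8]
gripper_width: 85.5
```

drive_tool:
  steps:
    - [0.02, -0.014, 0.002, 0, 0.0854]
    - [0.038, -0.027, 0.004, 0, 0.0854]
    - [0.038, -0.027, 0.004, 0, 0.0854]
    - [0.038, -0.027, 0.004, 0, 0.0854]
    - [0.038, -0.027, 0.004, 0, 0.0854]
    - [0.038, -0.027, 0.004, 0, 0.0854]
    - [0.038, -0.027, 0.004, 0, 0.0854]
    - [0.038, -0.027, 0.004, 0, 0.0854]
    - [0.038, -0.027, 0.004, 0, 0.0854]
    - [0.038, -0.027, 0.004, 0, 0.0854]
    - [0.038, -0.027, 0.004, 0, 0.0854]
    - [0.038, -0.027, 0.004, 0, 0.0854]
    - [0.02, -0.013, 0.004, 0, 0.0854]
    - [0, 0, 0, 0, 0.0854]
    - [0, 0, 0, 0, 0.0854]

```text
clock: 2.4
position: [562.8, 160.3, 180.7]
ee_rot: [0.735, -0.678, -0.0, 0.001]
contact_force: [0.7, -0.2, 0.2]
gripper_width: 85.5
```

Run:
```python
from h import *
import pickle
st=arm.read_state(); im,d=arm.get_image("wrist")
pickle.dump((st,im,d),open("w1.pkl","wb")); cv2.imwrite("pics/w1.png",im)
print(st["clock"],st["position"],st["joints"],st["contact_force"],np.degrees(R.from_quat(st["ee_rot"]).as_euler("ZYX")))
```

```text
2.4 [562.77891735 160.33592285 180.65330155] [ 5.53988740e-01  3.58591541e-01 -1.65742783e-01 -3.34209021e-04
 -1.04782798e+00 -4.74107109e-01] [ 0.67471056 -0.21322413  0.18480375] [-8.54326808e+01 -2.09839791e-02  1.79922799e+02]
```

View pics/w1.png

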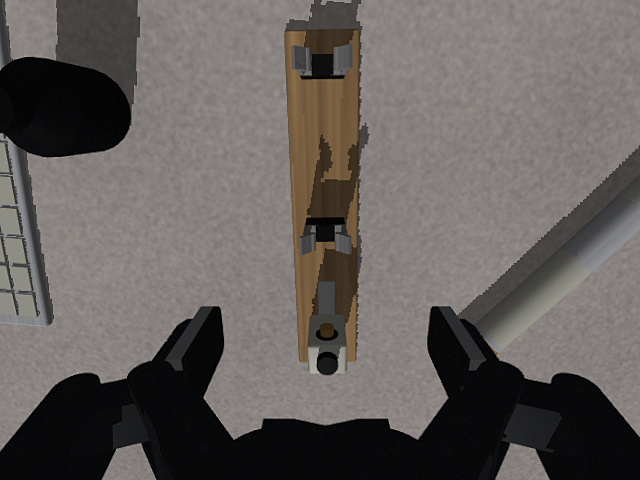

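The wrist view shows the dock: base corners at about (285,30), (360,28), (299,361) and (356,361), clips at (322,62) and (325,232), and block at (326,345) with the pin towards the clips. I'll measure it from the mask and depth.

Run:
```python
from h import *
import pickle
np.set_printoptions(precision=1,suppress=True)
st,im,d=pickle.load(open("w1.pkl","rb"))
v,u=np.mgrid[0:480,0:640]; 
p,M=w2c("wrist",st)
o,dr=ray("wrist",np.c_[u.ravel(),v.ravel()],st)
P=(o+dr*d.ravel()[:,None]).reshape(480,640,3)
hsv=cv2.cvtColor(im,cv2.COLOR_BGR2HSV)
m=(hsv[...,1]>90)&(hsv[...,0]>5)&(hsv[...,0]<25)&(u>270)&(u<380)&(v<375)&(v>25)
# edges by row on z=8
L=[];Rr=[]
for r in range(40,350,6):
    c=np.where(m[r])[0]
    if len(c)>15: L.append((c[0]-.5,r));Rr.append((c[-1]+.5,r))
for q in (L,Rr):
    W=onz("wrist",q,8,st)[:,:2]
    a=np.polyfit(W[:,1],W[:,0],1)
    for _ in range(4):
        res=W[:,0]-np.polyval(a,W[:,1]); k=abs(res)<2; a=np.polyfit(W[k,1],W[k,0],1)
    print("edge",a,"deg",np.degrees(np.arctan(a[0])),k.sum(),len(k),"x at y=100",np.polyval(a,100))
print("ends",onz("wrist",[[285,29.5],[360,28]],8,st))
print("z desk",np.median(P[200:220,200:220,2]),"base",P[100:140,310:330,2].mean())
# high points of dock
mm=(u>270)&(u<380)&(P[...,2]>25)&(v<390)
lab=cv2.connectedComponentsWithStats(mm.astype(np.uint8))
for i in range(1,lab[0]):
    if lab[2][i,4]>20:
        q=P[lab[1]==i]; print(lab[2][i],q.min(0),q.max(0),q.mean(0))
print("pin", [P[r,327] for r in range(318,345,3)])
```

```text
edge [ -0.1 608.6] deg -5.5661761671152465 49 49 x at y=100 598.8519138487485
edge [ -0.1 549.4] deg -5.56411577102179 49 49 x at y=100 539.6365803947202
ends [[606.3  13.8   8. ]
 [547.8   8.    8. ]]
z desk -1.021946750555088 base 7.580440914212353
[ 291   44   62   33 1569] [554.5  31.2  25. ] [595.2  81.9 322.4] [575.   41.1  52. ]
[ 299  222   53   33 1255] [542.   81.9  25. ] [582.4 178.3 322.4] [562.5 167.4  50.2]
[ 307  320   41   55 2027] [534.6  81.9  25. ] [570.3 289.  322.4] [553.2 263.9  59.3]
pin [array([553.2, 259. ,  19.3]), array([553.2, 259. ,  24.9]), array([554.1, 250.2,  44.7]), array([554.1, 250.4,  49.2]), array([554. , 251.7,  52. ]), array([553.8, 253.9,  53.3]), array([553.6, 257. ,  53. ]), array([553.5, 258.4,  55.6]), array([553.5, 258.5,  59.9])]
```

Run:
```python
import cv2
im=cv2.imread("pics/w1.png")
cv2.imwrite("pics/w1a.png",cv2.resize(im[200:380,270:390],None,fx=4,fy=3.3,interpolation=cv2.INTER_CUBIC))
```

```text
(no output)
```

View pics/w1a.png

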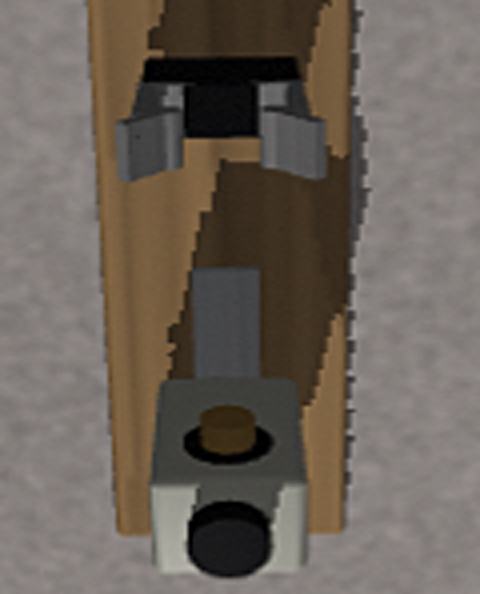

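Seat is at about (568.5, 105.5) with the dock turned 5.57°, and the clip and edge measurements agree. The pin tip is at local y ≈ 145.4 and the block face at about 153.5. Next I'll look at the stick.

drive_tool:
  steps:
    - [0.02, 0.0055, 0, 0, 0.0854]
    - [0.044, 0.012, 0, 0, 0.0854]
    - [0.044, 0.012, 0, 0, 0.0854]
    - [0.044, 0.012, 0, 0, 0.0854]
    - [0.044, 0.012, 0, 0, 0.0854]
    - [0.044, 0.012, 0, 0, 0.0854]
    - [0.044, 0.012, 0, 0, 0.0854]
    - [0.044, 0.012, 0, 0, 0.0854]
    - [0.044, 0.012, 0, 0, 0.0854]
    - [0.02, 0.006, 0, -6.3, 0.0854]
    - [0, 0, 0, 0, 0.0854]
    - [0, 0, 0, 0, 0.0854]
    - [0, 0, 0, 0, 0.0854]

```text
clock: 3.75
position: [487.7, -237.4, 181.5]
ee_rot: [0.772, -0.636, 0.0, -0.0]
contact_force: [-0.4, -0.3, -0.4]
gripper_width: 84.9
```

Run:
```python
from h import *
import pickle
st=arm.read_state(); im,d=arm.get_image("wrist")
pickle.dump((st,im,d),open("w2.pkl","wb")); cv2.imwrite("pics/w2.png",im)
print(st["clock"],st["position"],st["joints"],st["contact_force"],np.degrees(R.from_quat(st["ee_rot"]).as_euler("ZYX")))
```

```text
3.75 [ 487.73414182 -237.36280892  181.54570456] [-1.53985180e-01  2.87664267e-01 -2.69426151e-01 -2.10245881e-04
 -1.01338762e+00  3.46022828e-01] [-0.41201401 -0.27601611 -0.42540363] [-7.90034233e+01  3.43385908e-03 -1.79979377e+02]
```

View pics/w2.png

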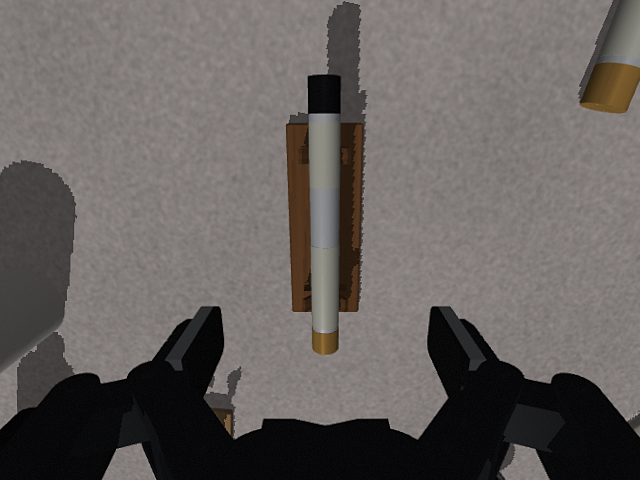

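The stick lies upright in the view, black end at (324,75) and brass end face at about (325,350). Measuring its axis next.

Run:
```python
from h import *
import pickle
np.set_printoptions(precision=2,suppress=True)
st,im,d=pickle.load(open("w2.pkl","rb"))
v,u=np.mgrid[0:480,0:640]
o,dr=ray("wrist",np.c_[u.ravel(),v.ravel()],st)
P=(o+dr*d.ravel()[:,None]).reshape(480,640,3)
hsv=cv2.cvtColor(im,cv2.COLOR_BGR2HSV)
print("z top of stick",[P[r,320:330,2].max() for r in (95,150,250,320)],"desk",np.median(P[200:220,200:220,2]))
m=(P[...,2]>33)&(u>290)&(u<360)&(v<365)&(P[...,2]<80)
C=[]
for r in range(85,340,5):
    c=np.where(m[r])[0]
    if len(c)<15: continue
    W=onz("wrist",[[c[0]-.5,r],[c[-1]+.5,r]],40,st); C.append(W.mean(0)[:2])
C=np.array(C); a=np.polyfit(C[:,1],C[:,0],1); res=C[:,0]-np.polyval(a,C[:,1]); k=abs(res)<1.5; a=np.polyfit(C[k,1],C[k,0],1)
ax=np.array([a[0],1]);ax/=np.linalg.norm(ax); print("deg",np.degrees(np.arctan(a[0])),k.sum(),len(k),np.std(res[k]))
q=P[m]; 
s=(q[:,:2]-[np.polyval(a,-238),-238])@ax
print("extent",s.min(),s.max(),np.percentile(s,[.2,99.8]))
rows=np.where(m[:,325])[0];print(rows.min(),rows.max())
E=onz("wrist",[[324,74.5]],50,st)[0,:2],onz("wrist",[[325,354]],30,st)[0,:2],onz("wrist",[[325,345]],40,st)[0,:2]
for e in E: print(e,(e-[np.polyval(a,-238),-238])@ax)
print("axis pt",np.polyval(a,-238))
```

```text
z top of stick [np.float64(51.814965253903665), np.float64(51.41518699431862), np.float64(51.946539562867144), np.float64(51.76072346450502)] desk -0.9533953384236042
deg -11.201666642183897 51 51 0.20107373064782222
extent -111.37429721789391 119.7184197819419 [-111.1   118.38]
74 354
[ 510.37 -346.81] -110.93260747782047
[ 462.92 -106.73] 133.7957963894506
[ 466.17 -123.47] 116.74281698073742
axis pt 488.78931089847833
```

drive_tool:
  steps:
    - [-0.0032, -0.0009, 0.02, -0.2, 0.0854]
    - [0, 0, 0.04, 0, 0.0854]
    - [0, 0, 0.04, 0, 0.0854]
    - [0, 0, 0.03, 0, 0.0854]
    - [0, 0, 0.02, 0, 0.0854]
    - [0, 0, 0.008, 0, 0.0854]
    - [0, 0, 0.003, 0, 0.0854]
    - [0, 0, 0, 0, 0.0854]
    - [0, 0, 0, 0, 0.0854]

```text
clock: 4.7
position: [488.9, -235.2, 21.6]
ee_rot: [0.773, -0.635, 0.001, -0.001]
contact_force: [0.6, -0.4, 0.5]
gripper_width: 85.2
```

Run:
```python
from h import *
st=arm.read_state(); im,d=arm.get_image("wrist"); cv2.imwrite("pics/w3.png",im)
print(st["clock"],st["position"],st["contact_force"])
```

```text
4.7 [ 488.94853569 -235.21131834   21.55221126] [ 0.60747192 -0.37744432  0.46165322]
```

View pics/w3.png

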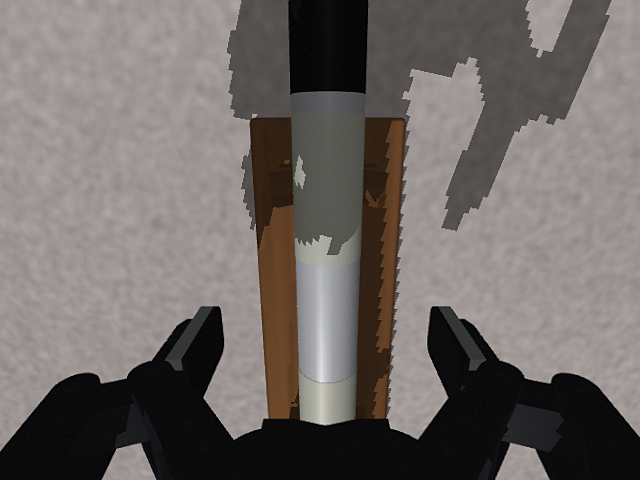

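The stick is centred between the open fingers (x≈328 against a finger midpoint of 325), so I'll close.

drive_tool:
  steps:
    - [0, 0, 0, 0, 0.0]
    - [0, 0, 0, 0, 0.0]
    - [0, 0, 0, 0, 0.0]
    - [0, 0, 0, 0, 0.0]
    - [0, 0, 0, 0, 0.0]
    - [0, 0, 0, 0, 0.0]
    - [0, 0, 0, 0, 0.0]
    - [0, 0, 0, 0, 0.0]
    - [0, 0, 0, 0, 0.0]
    - [0, 0, 0, 0, 0.0]

```text
clock: 5.75
position: [488.2, -235.4, 20.6]
ee_rot: [0.772, -0.635, 0.0, -0.0]
contact_force: [-0.9, 0.2, 4.6]
gripper_width: 22.0
```

drive_tool:
  steps:
    - [0, 0, -0.01, 0, 0.0]
    - [0, 0, -0.02, 0, 0.0]
    - [0, 0, -0.03, 0, 0.0]
    - [0, 0, -0.04, 0, 0.0]
    - [0, 0, -0.03, 0, 0.0]
    - [0, 0, 0, 0, 0.0]
    - [0, 0, 0, 0, 0.0]

```text
clock: 6.45
position: [487.3, -234.9, 150.4]
ee_rot: [0.772, -0.635, -0.0, -0.0]
contact_force: [0.7, -0.1, -2.3]
gripper_width: 22.4
```

Run:
```python
from h import *
for n in ("wrist","side"):
    st=arm.read_state(); im,d=arm.get_image(n); cv2.imwrite(f"pics/{n}4.png",im if n=="wrist" else cv2.resize(im[150:380,240:460],None,fx=2.5,fy=2.5))
print(st["clock"],st["position"],st["contact_force"],st["wrist_torque"],np.degrees(R.from_quat(st["ee_rot"]).as_euler("ZYX")))
```

```text
6.5 [ 486.61433629 -234.81753131  149.27790559] [-0.59495025  0.90544471 -2.41101211] [ 9.27097083e-05  4.20850129e-03 -1.97382912e-02] [-7.88960449e+01  9.74302603e-02  1.79882028e+02]
```

View pics/wrist4.png

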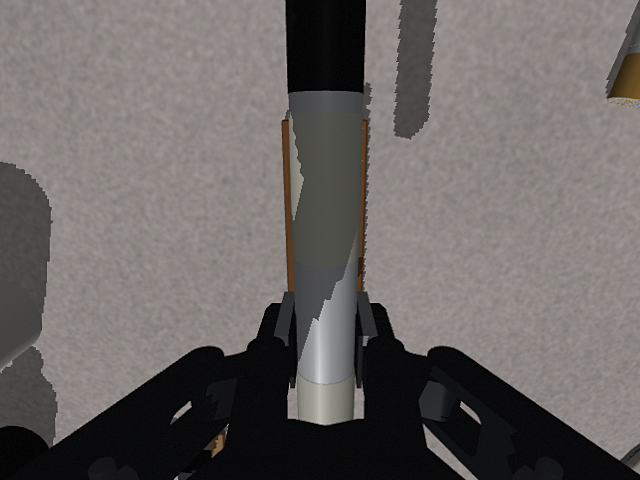

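View pics/side4.png

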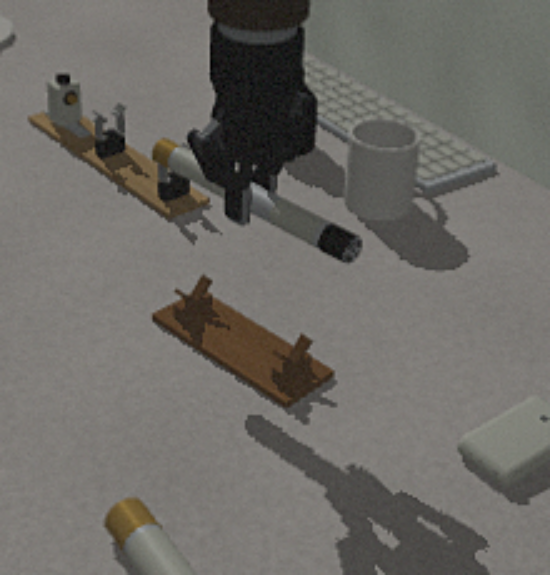

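```bash
cat > tube.py <<'E'
from h import *
def tube(st,im,d,f=True):
    # stick in tool frame: fit from depth points in visible part
    p=arm.camera_params("wrist"); M=np.array(p["mount"])
    v,u=np.mgrid[0:480,0:640]
    n=cv2.undistortPoints(np.c_[u.ravel(),v.ravel()].astype(float).reshape(-1,1,2),p["K"],p["dist"])[:,0]
    c=np.c_[n[:,0],-n[:,1],-np.ones(len(n))]*d.ravel()[:,None]
    P=(c@M[:3,:3].T+M[:3,3]).reshape(480,640,3)
    out=[]
    for r in range(5,290,5):
        w=P[r,260:400]; k=(abs(w[:,2]+19)<16)&(abs(w[:,1])<17)
        if k.sum()<20: continue
        q=w[k]; out.append([q[:,0].mean(),(q[:,1].min()+q[:,1].max())/2,q[:,2].min()])
    o=np.array(out)
    a=np.polyfit(o[:,0],o[:,1],1); b=np.polyfit(o[:,0],o[:,2]+12,1)
    return a,b,o
E
python3 - <<'E'
from tube import *
np.set_printoptions(precision=2,suppress=True)
st=arm.read_state(); im,d=arm.get_image("wrist")
a,b,o=tube(st,im,d)
print("y=",a,"yaw deg",np.degrees(a[0]),"z=",b,"pitch deg",np.degrees(b[0])); print(o[::8])
# black/white boundary row -> tool x
E
```

```text
y= [-0.   -0.03] yaw deg -0.19800707187869823 z= [ -0.01 -19.2 ] pitch deg -0.3464746935531798
[[110.43  -0.42 -31.9 ]
 [100.3   -0.5  -32.01]
 [ 89.58  -0.47 -31.99]
 [ 78.32  -0.19 -31.77]
 [ 66.33  -0.27 -31.39]
 [ 53.58  -0.19 -31.14]
 [ 39.92   0.06 -31.63]
 [ 25.1   -0.24 -31.28]]
```

drive_tool:
  steps:
    - [0, 0, 0, 3, 0.0]
    - [0, 0, 0, 2.5, 0.0]
    - [-0.0174, -0.0064, 0, 0, 0.0]
    - [-0.035, -0.012, 0, 0, 0.0]
    - [-0.035, -0.012, 0, 0, 0.0]
    - [-0.035, -0.012, 0, 0, 0.0]
    - [-0.035, -0.012, 0, 0, 0.0]
    - [-0.035, -0.012, 0, 0, 0.0]
    - [-0.035, -0.012, 0, 0, 0.0]
    - [-0.035, -0.012, 0, 0, 0.0]
    - [-0.035, -0.012, 0, 0, 0.0]
    - [-0.03, -0.009, 0, 0, 0.0]
    - [-0.01, -0.0034, 0, 0, 0.0]
    - [0, 0, 0, 0, 0.0]
    - [0, 0, 0, 0, 0.0]
    - [0, 0, 0, 0, 0.0]

```text
clock: 8.2
position: [568.4, 110.4, 149.9]
ee_rot: [0.741, -0.672, -0.0, 0.001]
contact_force: [-0.0, 0.3, -1.8]
gripper_width: 22.5
```

```bash
cat > rel.py <<'E'
from tube import *
import sys
np.set_printoptions(precision=2,suppress=True)
S=np.array([568.5,105.5]); e=np.array([-0.0970,0.9953]); x=np.array([e[1],-e[0]])
ps=[];ys=[]
for i in range(int(sys.argv[2]) if len(sys.argv)>2 else 2):
    st=arm.read_state(); im,d=arm.get_image("wrist")
    ps.append(st["position"]); ys.append(R.from_quat(st["ee_rot"]).as_euler("ZYX",degrees=True))
p=np.mean(ps,0)
print("clk",st["clock"],"TCP",p,"local x,y",(p[:2]-S)@x,(p[:2]-S)@e,"yaw",np.mean(ys,0),"F",st["contact_force"],"w",st["gripper_width"])
a,b,o=tube(st,im,d); print("tube y",a,"z",b, "deg",np.degrees([a[0],b[0]]))
cv2.imwrite(f"pics/{sys.argv[1]}.png",im)
E
python3 rel.py w5
```

```text
clk 8.25 TCP [568.45 110.46 150.  ] local x,y 0.43206390506769154 4.937746125466384 yaw [-84.44  -0.02 179.94] F [-0.41  0.22 -1.8 ] w 22.182086818110278
tube y [-0.    0.02] z [ -0.01 -19.14] deg [-0.16 -0.36]
```

View pics/w5.png

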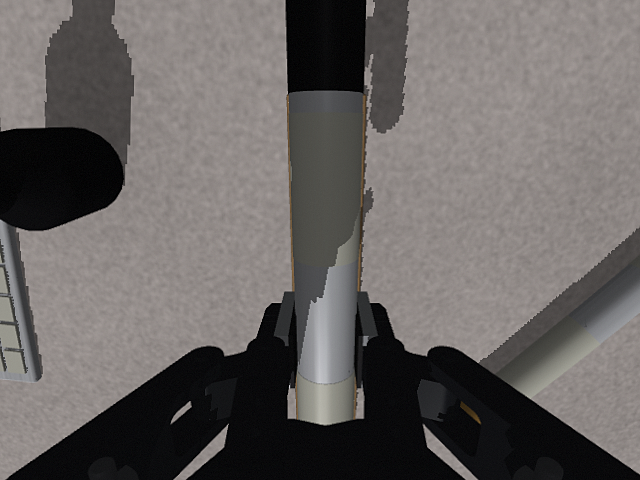

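drive_tool:
  steps:
    - [0, 0.0004, 0.015, 0, 0.0]
    - [0, 0, 0.03, 0, 0.0]
    - [0, 0, 0.025, 0, 0.0]
    - [0, 0, 0.015, 0, 0.0]
    - [0, 0, 0.008, 0, 0.0]
    - [0, 0, 0, 0, 0.0]
    - [0, 0, 0, 0, 0.0]
    - [0, 0, 0, 0, 0.0]

```text
clock: 9.1
position: [569.4, 112.0, 58.5]
ee_rot: [0.741, -0.671, 0.001, -0.001]
contact_force: [0.4, 0.5, -1.3]
gripper_width: 22.0
```

```bash
python3 rel.py w6 1
python3 - <<'E'
from h import *
im,d=arm.get_image("side"); cv2.imwrite("pics/s6.png",cv2.resize(im[90:270,190:430],None,fx=3.2,fy=3.2,interpolation=cv2.INTER_CUBIC))
E
```

```text
clk 9.1 TCP [569.37 111.96  58.55] local x,y 1.4899910868480426 6.341786529970815 yaw [ -84.35    0.04 -179.86] F [ 0.35  0.49 -1.3 ] w 22.02009817469285
tube y [-0.    0.08] z [ -0.01 -19.08] deg [-0.16 -0.35]
```

View pics/s6.png

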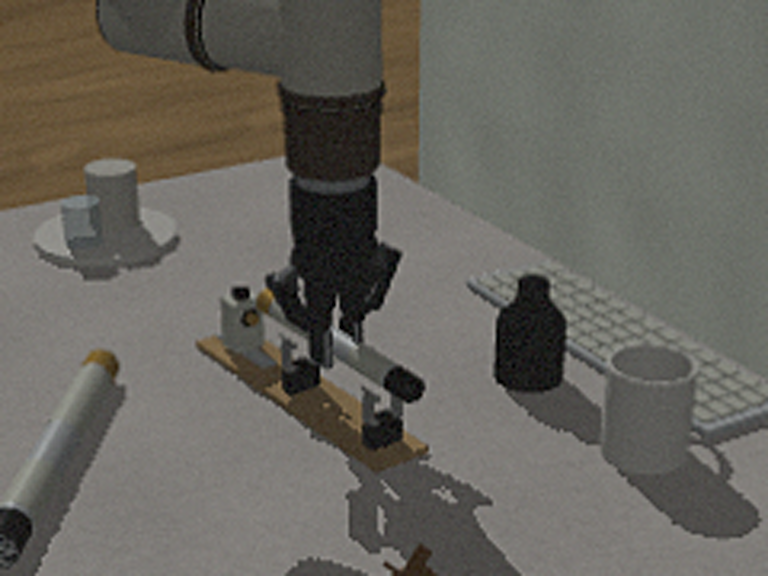

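View pics/w6.png

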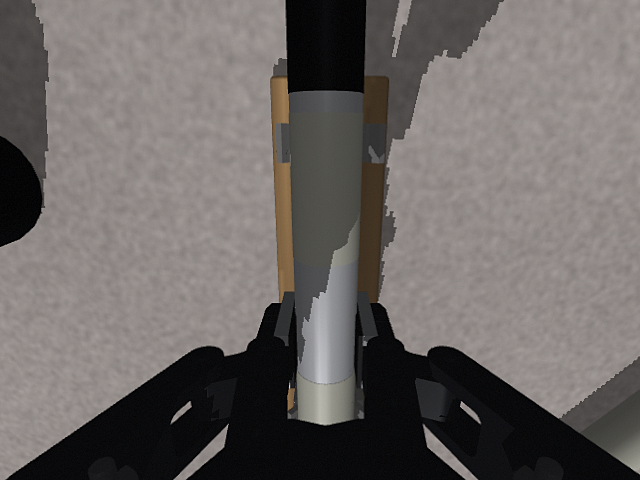

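```bash
python3 rel.py w7 4
python3 - <<'E'
import cv2
im=cv2.imread("pics/w7.png"); cv2.imwrite("pics/w7a.png",cv2.resize(im[60:240,250:410],None,fx=4,fy=3.3,interpolation=cv2.INTER_NEAREST))
E
```

```text
clk 9.35 TCP [568.92 111.96  58.11] local x,y 1.0414995764951689 6.384846501511899 yaw [ -84.35    0.03 -179.92] F [ 0.68  0.34 -0.98] w 22.295760075298258
tube y [-0.    0.04] z [ -0.   -19.38] deg [-0.14 -0.23]
```

View pics/w7a.png

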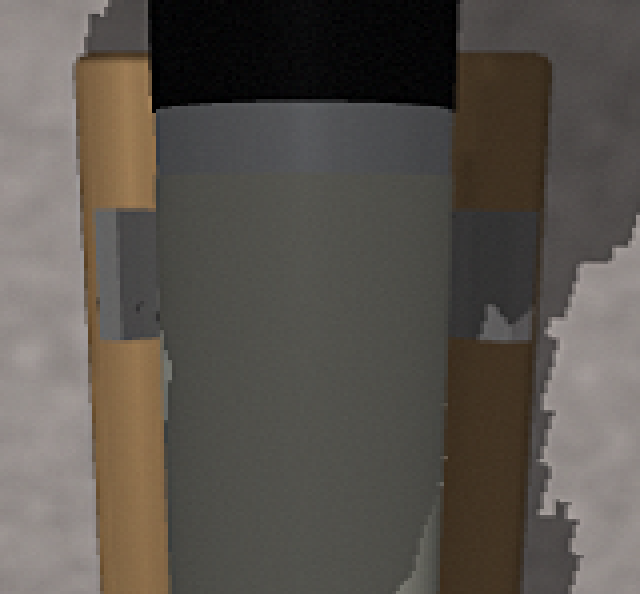

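The lips' midpoint sits about 3 px right of the stick, which is about 1.5 mm and agrees with the pose estimate. I'll correct that and press down slowly.

drive_tool:
  steps:
    - [0, 0.0012, 0.001, 0.3, 0.0]
    - [0, 0, 0.003, 0, 0.0]
    - [0, 0, 0.003, 0, 0.0]
    - [0, 0, 0.002, 0, 0.0]
    - [0, 0, 0.002, 0, 0.0]
    - [0, 0, 0.002, 0, 0.0]
    - [0, 0, 0.001, 0, 0.0]
    - [0, 0, 0.001, 0, 0.0]
    - [0, 0, 0, 0, 0.0]
    - [0, 0, 0, 0, 0.0]

```text
clock: 10.4
position: [568.7, 112.0, 44.4]
ee_rot: [0.74, -0.673, 0.001, -0.001]
contact_force: [-1.8, 0.5, 8.0]
gripper_width: 22.2
```

```bash
python3 rel.py w8 3
python3 - <<'E'
import cv2
im=cv2.imread("pics/w8.png"); cv2.imwrite("pics/w8a.png",cv2.resize(im[60:240,250:410],None,fx=4,fy=3.3,interpolation=cv2.INTER_NEAREST))
E
```

```text
clk 10.5 TCP [568.66 112.01  44.37] local x,y 0.7861458235889465 6.464868120758404 yaw [ -84.59    0.01 -179.81] F [-1.67 -0.67  8.79] w 22.689114540109028
tube y [-0.    0.09] z [ -0.01 -19.32] deg [-0.18 -0.67]
```

View pics/w8a.png

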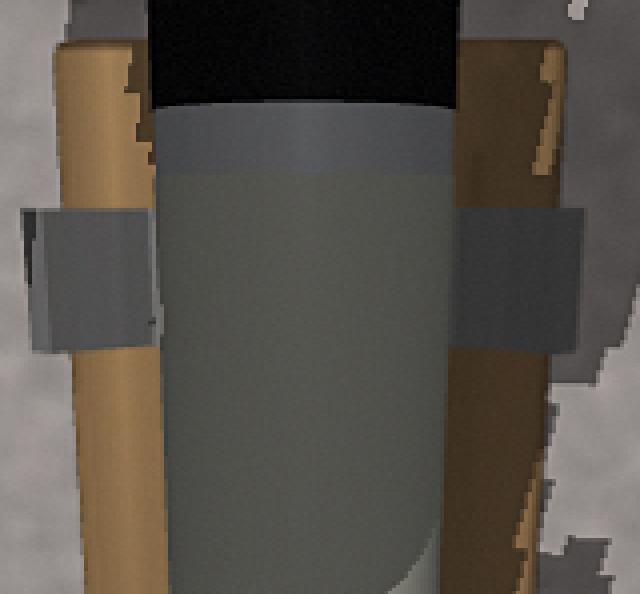

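drive_tool:
  steps:
    - [0, 0, 0.002, 0, 0.0]
    - [0, 0, 0.002, 0, 0.0]
    - [0, 0, 0.002, 0, 0.0]
    - [0, 0, 0, 0, 0.0]

```text
clock: 10.95
position: [568.4, 112.0, 37.9]
ee_rot: [0.74, -0.673, 0.001, -0.001]
contact_force: [-1.6, -0.7, 6.7]
gripper_width: 22.4
```

drive_tool:
  steps:
    - [0, 0, 0.002, 0, 0.0]
    - [0, 0, 0.002, 0, 0.0]
    - [0, 0, 0.002, 0, 0.0]
    - [0, 0, 0, 0, 0.0]

```text
clock: 11.35
position: [567.5, 111.8, 29.7]
ee_rot: [0.739, -0.673, -0.0, -0.0]
contact_force: [1.3, 0.9, -2.3]
gripper_width: 22.5
```

```bash
python3 rel.py w9 2
```

```text
clk 11.4 TCP [567.49 111.77  29.65] local x,y -0.39797486213621774 6.338102793486193 yaw [ -84.66    0.01 -179.99] F [ 1.99  0.61 -3.51] w 22.412912410286495
tube y [-0.    0.08] z [ -0.01 -19.49] deg [-0.22 -0.29]
```

drive_tool:
  steps:
    - [0, 0, 0.001, 0, 0.0]
    - [0, 0, 0.001, 0, 0.0]
    - [0, 0, 0, 0, 0.0]
    - [0, 0, 0, 0, 0.0]

```text
clock: 11.85
position: [567.5, 111.7, 28.6]
ee_rot: [0.739, -0.673, 0.0, -0.0]
contact_force: [-0.3, 0.5, 1.3]
gripper_width: 22.2
```

```bash
python3 rel.py w10 2
python3 - <<'E'
from h import *
im,d=arm.get_image("side"); cv2.imwrite("pics/s10.png",cv2.resize(im[130:250,230:350],None,fx=5,fy=5,interpolation=cv2.INTER_CUBIC))
E
```

```text
clk 11.9 TCP [567.5  111.7   28.64] local x,y -0.3919303837281692 6.266364313801812 yaw [ -84.64    0.01 -179.97] F [0.97 0.73 1.34] w 22.038436551272284
tube y [-0.    0.05] z [ -0.   -19.86] deg [-0.19 -0.26]
```

View pics/s10.png

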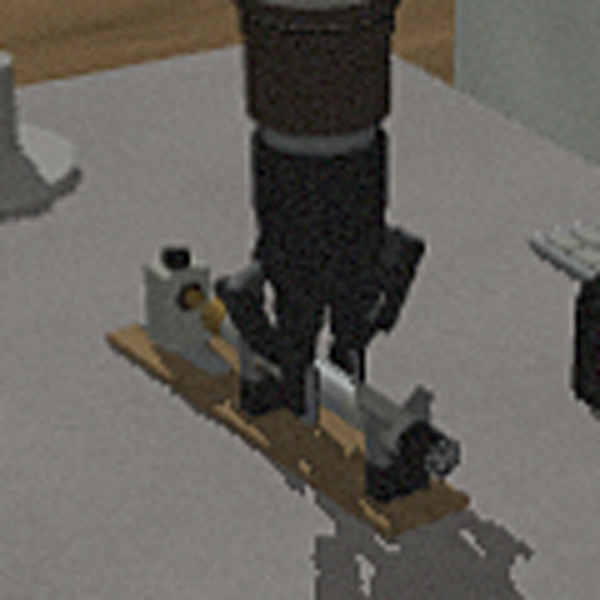

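View pics/w10.png

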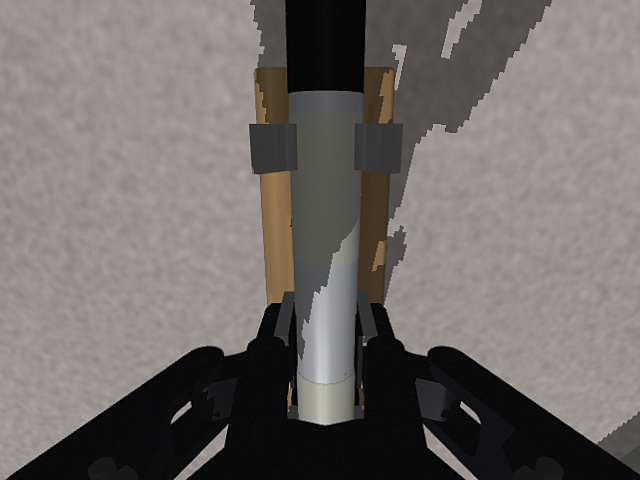

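The stick is seated in both clips with the brass tip still clear of the pin. Now I'll start the slide slowly to get the baseline friction.

drive_tool:
  steps:
    - [-0.001, 0, 0, 0, 0.0]
    - [-0.001, 0, 0, 0, 0.0]
    - [-0.001, 0, 0, 0, 0.0]
    - [-0.001, 0, 0, 0, 0.0]
    - [-0.001, 0, 0, 0, 0.0]
    - [-0.001, 0, 0, 0, 0.0]

```text
clock: 12.6
position: [567.0, 115.8, 28.6]
ee_rot: [0.739, -0.673, 0.001, 0.001]
contact_force: [3.3, -7.9, 2.5]
gripper_width: 22.5
```

drive_tool:
  steps:
    - [-0.0015, 0, 0, 0, 0.0]
    - [-0.0015, 0, 0, 0, 0.0]
    - [-0.0015, 0, 0, 0, 0.0]
    - [-0.0015, 0, 0, 0, 0.0]
    - [-0.001, 0, 0, 0, 0.0]
    - [-0.001, 0, 0, 0, 0.0]

```text
clock: 13.2
position: [566.2, 123.7, 28.6]
ee_rot: [0.739, -0.673, 0.001, 0.001]
contact_force: [2.2, -8.5, 2.5]
gripper_width: 22.0
```

```bash
python3 rel.py w11 2
python3 - <<'E'
from h import *
im,d=arm.get_image("side"); cv2.imwrite("pics/s11.png",im); cv2.imwrite("pics/s11a.png",cv2.resize(im[160:220,245:305],None,fx=10,fy=10,interpolation=cv2.INTER_CUBIC))
E
```

```text
clk 13.25 TCP [566.23 123.82  28.6 ] local x,y -0.4846475781870434 18.45830348876721 yaw [-84.65  -0.12 179.96] F [ 3.26 -6.8   3.77] w 22.07270001468816
tube y [-0.    0.03] z [ -0.01 -19.01] deg [-0.17 -0.81]
```

View pics/s11a.png

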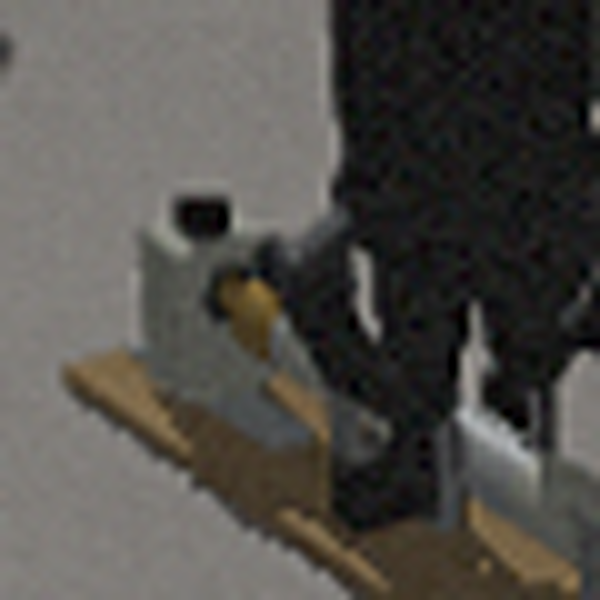

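View pics/w11.png

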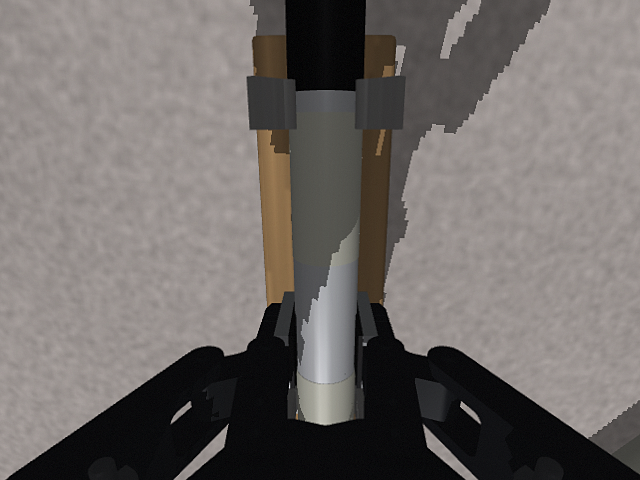

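Run:
```python
from h import *
S=np.array([568.5,105.5]); e=np.array([-0.0970,0.9953])
im=cv2.imread("pics/s11.png")
b=cv2.resize(im[160:220,245:305],None,fx=10,fy=10,interpolation=cv2.INTER_CUBIC)
for y,z,c in ((134.8,60,(255,0,0)),(134.8,48,(255,0,0)),(145.4,48,(0,0,255)),(153.5,48,(0,255,0)),(153.5,66,(0,255,0)),(183.5,66,(0,255,0)),(130,48,(255,255,0))):
    q=proj("side",[*(S+y*e),z])[0]; print(y,z,q); cv2.circle(b,tuple(int(t) for t in (q-[245,160]+.5)*10),5,c,-1)
cv2.imwrite("pics/s11b.png",b)
```

```text
134.8 60 [270.3591086  187.37993256]
134.8 48 [270.52211369 190.87927289]
145.4 48 [268.70752735 189.71739445]
153.5 48 [267.33371309 188.83778914]
153.5 66 [267.07197767 183.61407959]
183.5 66 [262.05262942 180.47443978]
130 48 [271.35012765 191.40947315]
```

View pics/s11b.png

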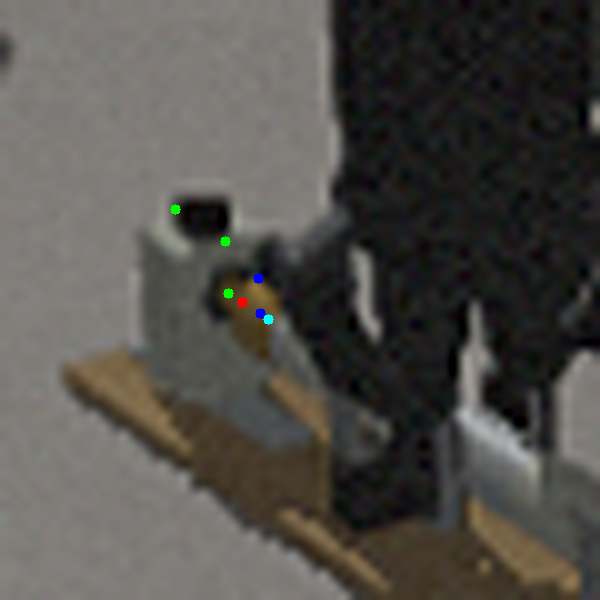

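The side view is too foreshortened to read the gap, though it agrees with about 10 mm. I'll continue gently by force. Baseline friction is about 7–8.5 N.

drive_tool:
  steps:
    - [-0.001, 0, 0, 0, 0.0]
    - [-0.001, 0, 0, 0, 0.0]
    - [-0.001, 0, 0, 0, 0.0]
    - [-0.001, 0, 0, 0, 0.0]

```text
clock: 13.75
position: [565.8, 127.7, 28.6]
ee_rot: [0.739, -0.673, 0.001, 0.001]
contact_force: [2.7, -6.8, 3.1]
gripper_width: 22.4
```

drive_tool:
  steps:
    - [-0.001, 0, 0, 0, 0.0]
    - [-0.001, 0, 0, 0, 0.0]
    - [-0.001, 0, 0, 0, 0.0]

```text
clock: 14.05
position: [565.6, 130.7, 28.6]
ee_rot: [0.739, -0.673, 0.001, 0.001]
contact_force: [3.1, -7.6, 2.6]
gripper_width: 22.5
```

drive_tool:
  steps:
    - [-0.001, 0, 0, 0, 0.0]
    - [-0.001, 0, 0, 0, 0.0]

```text
clock: 14.25
position: [565.4, 132.6, 28.6]
ee_rot: [0.739, -0.673, 0.001, 0.001]
contact_force: [3.1, -7.6, 3.6]
gripper_width: 22.2
```

drive_tool:
  steps:
    - [-0.001, 0, 0, 0, 0.0]
    - [-0.001, 0, 0, 0, 0.0]

```text
clock: 14.45
position: [565.2, 134.6, 28.6]
ee_rot: [0.739, -0.673, 0.001, 0.001]
contact_force: [2.7, -8.2, 2.1]
gripper_width: 22.2
```

drive_tool:
  steps:
    - [-0.0005, 0, 0, 0, 0.0]
    - [-0.0005, 0, 0, 0, 0.0]

```text
clock: 14.65
position: [565.1, 135.5, 28.6]
ee_rot: [0.739, -0.673, 0.001, 0.001]
contact_force: [3.7, -8.6, 2.6]
gripper_width: 22.1
```

drive_tool:
  steps:
    - [-0.0005, 0, 0, 0, 0.0]
    - [-0.0005, 0, 0, 0, 0.0]

```text
clock: 14.85
position: [565.0, 136.3, 28.6]
ee_rot: [0.739, -0.673, 0.001, 0.001]
contact_force: [3.8, -8.7, 2.7]
gripper_width: 22.6
```

drive_tool:
  steps:
    - [-0.0005, 0, 0, 0, 0.0]
    - [-0.0005, 0, 0, 0, 0.0]

```text
clock: 15.05
position: [564.9, 137.2, 28.6]
ee_rot: [0.739, -0.673, 0.001, 0.001]
contact_force: [4.0, -9.7, 2.6]
gripper_width: 22.1
```

drive_tool:
  steps:
    - [-0.0005, 0, 0, 0, 0.0]
    - [-0.0005, 0, 0, 0, 0.0]

```text
clock: 15.25
position: [564.8, 138.1, 28.6]
ee_rot: [0.739, -0.673, 0.001, 0.001]
contact_force: [3.3, -8.6, 3.5]
gripper_width: 22.3
```

drive_tool:
  steps:
    - [-0.0005, 0, 0, 0, 0.0]
    - [-0.0003, 0, 0, 0, 0.0]

```text
clock: 15.45
position: [564.7, 138.8, 28.6]
ee_rot: [0.739, -0.673, 0.001, 0.002]
contact_force: [4.0, -9.0, 3.4]
gripper_width: 22.2
```

drive_tool:
  steps:
    - [-0.0003, 0, 0, 0, 0.0]
    - [-0.0003, 0, 0, 0, 0.0]

```text
clock: 15.65
position: [564.7, 139.3, 28.6]
ee_rot: [0.739, -0.673, 0.001, 0.002]
contact_force: [3.7, -10.4, 3.4]
gripper_width: 22.4
```

drive_tool:
  steps:
    - [-0.0003, 0, 0, 0, 0.0]
    - [-0.0003, 0, 0, 0, 0.0]

```text
clock: 15.85
position: [564.6, 139.8, 28.6]
ee_rot: [0.739, -0.673, 0.001, 0.002]
contact_force: [3.2, -10.7, 2.8]
gripper_width: 22.7
```

drive_tool:
  steps:
    - [-0.0003, 0, 0, 0, 0.0]
    - [-0.0003, 0, 0, 0, 0.0]

```text
clock: 16.05
position: [564.5, 140.3, 28.6]
ee_rot: [0.739, -0.673, 0.001, 0.002]
contact_force: [4.7, -11.6, 3.1]
gripper_width: 22.5
```

drive_tool:
  steps:
    - [-0.0003, 0, 0, 0, 0.0]
    - [-0.0003, 0, 0, 0, 0.0]

```text
clock: 16.25
position: [564.5, 140.4, 28.6]
ee_rot: [0.739, -0.673, 0.001, 0.002]
contact_force: [5.3, -14.0, 3.7]
gripper_width: 22.4
```

drive_tool:
  steps:
    - [-0.0003, 0, 0, 0, 0.0]
    - [-0.0003, 0, 0, 0, 0.0]

```text
clock: 16.45
position: [564.5, 140.5, 28.5]
ee_rot: [0.739, -0.673, 0.001, 0.002]
contact_force: [6.1, -15.0, 2.7]
gripper_width: 22.2
```

The pin has bottomed out: position is stopped at 140.5 while the force rose from 11.6 to 15 N, so about 7 N on the pin. Releasing.

drive_tool:
  steps:
    - [0, 0, 0, 0, 0.06]
    - [0, 0, 0, 0, 0.06]
    - [0, 0, 0, 0, 0.06]
    - [0, 0, 0, 0, 0.06]
    - [0, 0, 0, 0, 0.06]
    - [0, 0, 0, 0, 0.06]

```text
clock: 17.05
position: [564.2, 144.6, 28.3]
ee_rot: [0.739, -0.673, -0.0, 0.0]
contact_force: [-0.9, 0.5, -0.5]
gripper_width: 59.8
```

```bash
python3 rel.py w12 2
```

```text
clk 17.1 TCP [564.2  144.57  28.28] local x,y -0.4858782229194831 39.306087068605656 yaw [-84.63   0.   180.  ] F [ 0.81 -0.51 -0.48] w 60.135621305206236
tube y [ 0.   -0.39] z [ -0.03 -18.19] deg [ 0.06 -1.83]
```

View pics/w12.png

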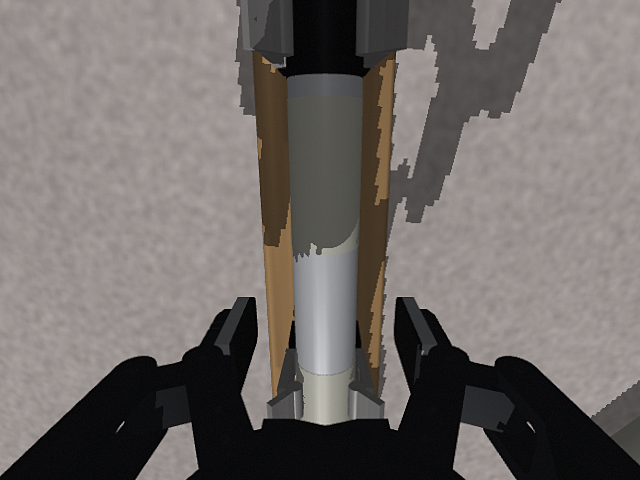

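drive_tool:
  steps:
    - [0, 0, -0.005, 0, 0.06]
    - [0, 0, -0.015, 0, 0.06]
    - [0, 0, -0.03, 0, 0.06]
    - [0, 0, -0.04, 0, 0.06]
    - [0, 0, -0.04, 0, 0.06]
    - [0, 0, -0.02, 0, 0.0854]
    - [0, 0, 0, 0, 0.0854]
    - [0, 0, 0, 0, 0.0854]
    - [0, 0, 0, 0, 0.0854]

```text
clock: 18.05
position: [563.4, 143.9, 177.0]
ee_rot: [0.739, -0.673, -0.001, 0.001]
contact_force: [0.0, 0.2, 0.5]
gripper_width: 85.5
```

Run:
```python
from h import *
import pickle
np.set_printoptions(precision=1,suppress=True)
st=arm.read_state(); im,d=arm.get_image("wrist"); cv2.imwrite("pics/w13.png",im); pickle.dump((st,im,d),open("w13.pkl","wb"))
print(st["clock"],st["position"])
S=np.array([568.5,105.5]); e=np.array([-0.0970,0.9953]); x=np.array([e[1],-e[0]])
v,u=np.mgrid[0:480,0:640]
o,dr=ray("wrist",np.c_[u.ravel(),v.ravel()],st)
P=(o+dr*d.ravel()[:,None]); L=np.c_[(P[:,:2]-S)@x,(P[:,:2]-S)@e,P[:,2]]
for y in (-85,-75,-50,-20,0,20,45,80,90,100,120,135,140,144,146,148,150,151,152,153,154,155,156,158,160):
    k=(abs(L[:,1]-y)<(3 if y<120 else .7))&(abs(L[:,0])<4)&(L[:,2]>10)&(L[:,2]<80)
    if k.any(): print(y,k.sum(),"ztop",L[k,2].max(),end=" | ")
```

```text
18.05 [563.4 143.9 177. ]
-75 117 ztop 61.643864039265 | -50 108 ztop 61.1275193653081 | -20 99 ztop 60.97780779571349 | 0 91 ztop 60.56067549651959 | 20 84 ztop 60.715550755023116 | 45 70 ztop 60.52934068005112 | 80 69 ztop 60.48600664870992 | 90 68 ztop 60.5711308396335 | 100 68 ztop 60.2531549227557 | 120 13 ztop 59.41875830292025 | 135 14 ztop 60.02382538612403 | 140 11 ztop 60.26706750433112 | 144 14 ztop 60.28000548919027 | 146 14 ztop 60.05003471676463 | 148 12 ztop 60.26110934546176 | 150 13 ztop 59.92905587708003 | 151 6 ztop 59.02706654998116 | 153 16 ztop 62.24964166729228 | 154 47 ztop 63.41445841866985 | 155 39 ztop 64.39946922350765 | 156 23 ztop 65.06015908416487 | 158 14 ztop 72.2702995607421 | 160 54 ztop 72.61269972660116 |
```

View pics/w13.png

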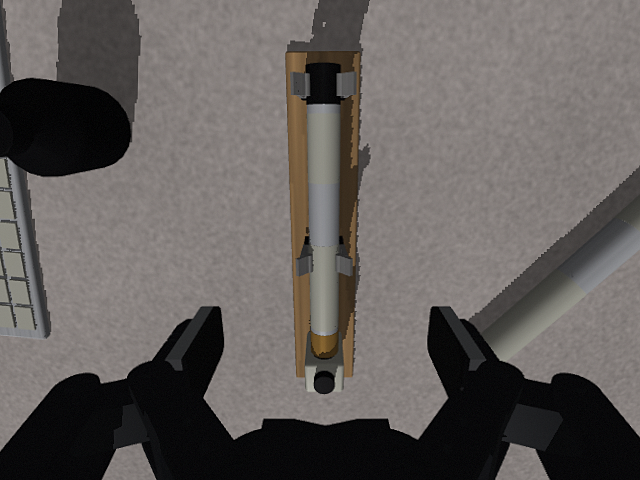

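Run:
```python
from h import *
import pickle
np.set_printoptions(precision=2,suppress=True)
st,im,d=pickle.load(open("w13.pkl","rb"))
S=np.array([568.5,105.5]); e=np.array([-0.0970,0.9953]); x=np.array([e[1],-e[0]])
v,u=np.mgrid[0:480,0:640]
o,dr=ray("wrist",np.c_[u.ravel(),v.ravel()],st)
P=(o+dr*d.ravel()[:,None]); L=np.c_[(P[:,:2]-S)@x,(P[:,:2]-S)@e,P[:,2]]
for y in (-60,-40,-10,20,45,80,100):
    t=(abs(L[:,1]-y)<5)&(abs(L[:,0])<14)&(abs(L[:,2]-57)<6)
    b=(abs(L[:,1]-y)<5)&(L[:,0]>22)&(L[:,0]<27)&(abs(L[:,2]-8)<5)
    f=(abs(L[:,1]-y)<5)&(abs(L[:,0])>45)&(abs(L[:,0])<60)&(abs(L[:,2])<6)
    print(y,"top",np.percentile(L[t,2],97),"base",np.median(L[b,2]),"desk",np.median(L[f,2]),"xmid",(L[t,0].min()+L[t,0].max())/2)
cv2.imwrite("pics/w13a.png",cv2.resize(im[300:410,280:370],None,fx=6,fy=5,interpolation=cv2.INTER_CUBIC))
for n in("top","side"):
    i,_=arm.get_image(n); cv2.imwrite(f"pics/{n}13.png",i)
```

```text
-60 top 60.61812782160527 base 7.040675104025809 desk -0.8556663681754912 xmid 0.07881398547258023
-40 top 60.001430338895126 base 7.230574158596795 desk -0.8380458096503389 xmid -0.09139394398925038
-10 top 59.9881047680062 base 6.887369520495042 desk -0.9086377153985268 xmid -0.3223234270643207
20 top 59.68836268294672 base 7.0060190331714125 desk -0.9777697043442117 xmid -0.14917975306732334
45 top 59.61973227626805 base 6.945733879348836 desk -1.0649729941585235 xmid -0.013702320352201092
80 top 59.774777965931264 base 6.960651404307782 desk -0.8334258870056885 xmid -0.2671618086240892
100 top 59.787605101675446 base 7.11850256802137 desk -0.8498793973566876 xmid -0.6031375968016199
```

View pics/w13a.png

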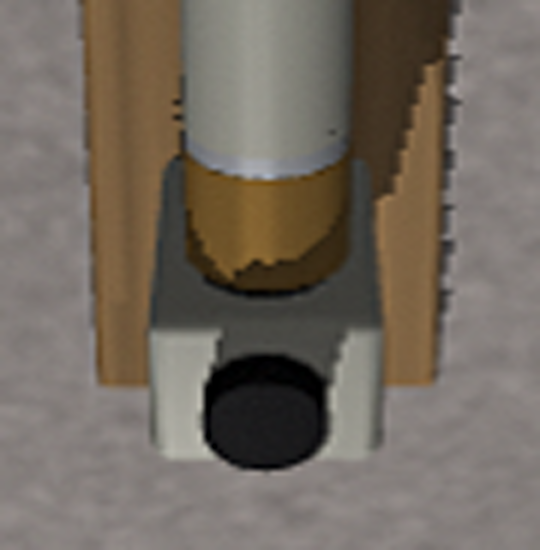

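View pics/side13.png

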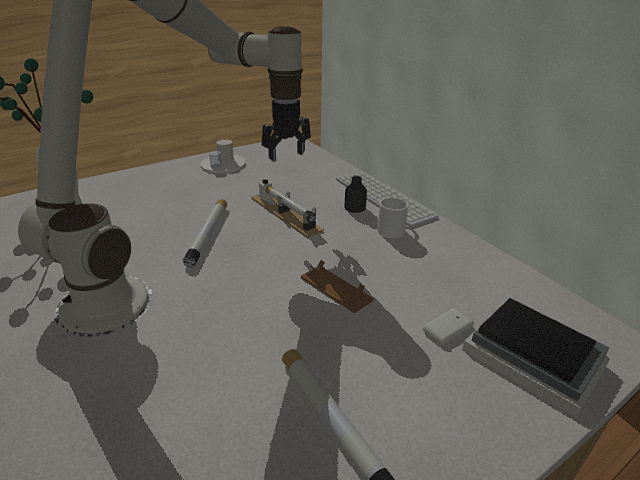

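```bash
python3 -c "
from bench import arm
print(arm.job_done(), arm.read_state()['clock'])"
```

```text
the job is handed in; nothing more can be done
the job is handed in; nothing more can be done
```

I took the stick off its rest and pressed it into both dock clips, brass end towards the block. At that point the tip was an estimated 23 mm short of the pin. I then slid it until the pin bottomed out, let go and lifted clear, and handed the job in at about 18 s of the 56 s allowed.

- **Pressing in:** the wrist force stayed around 10 N at the points I read. The stick snapped down to an axis height of about 48 mm.
- **Sliding:** friction was about 7–8 N. Over the last 5 mm the force rose slowly, then the stick stopped moving while the force climbed to about 15 N. That puts an estimated 7–8 N on the pin, below its 18 N limit.
- **Last checks:** after release the stick lay level on both saddles. Its top was 60.5–61.5 mm above the desk; 60 mm is expected.
- **Pin depth:** the tip was at about y = 150.5 mm on the dock. I had expected 150.4 mm for a fully pressed pin.
- **Bystanders:** the mug, bottle and mouse looked unmoved in the side picture.

Three results were less clean:
- **Finger opening:** it read about 22 mm on the 24 mm stick.
- **Release:** the arm sprang about 4 mm towards the block as the fingers opened. The later tip measurement gave no sign that this moved the stick.
- **Pin check:** camera and depth are only good to 1–2 mm, so the fully-in result rests mainly on the force and the hard stop.

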